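# Clear the scrap off the repair station into the waste bin

### The arm

A 7-joint arm with a two-finger parallel gripper is mounted at the origin on the work surface. World frame = base frame: x ahead of the robot, y to its left, z up, the work surface at z = 0. Lengths are in m, angles in rad, forces in N, time in s.
With the tool pointing down it reaches from about 0.425 to 0.875 m from the base axis. Payload 4.7 kg.
Tool frame: the origin (TCP) lies on the centre line of the jaws, within the pads' length; the fingertips stand ahead of it and the grasp point (between the pads) lies 2 mm behind it (nose_length is the z of the fingertips in the tool frame, in m); z points along the fingers, y is the line along which they close (so a half turn about z gives the same grasp; the last joint's range is limited). The gripper opens to 87 mm and grips with 3 to 60 N. Pads are 19 mm wide; open, the fingers measure 117 mm over their backs; the gripper's body (75 mm by 190 mm) begins 51 mm behind the grasp point.
Start: joints at [-1.248, 0.321, -0.07, 1.45, 0.023, 1.371, -0.057], TCP at [0.198, 0.619, 0.24] pointing down, gripper open.
Joint ranges: [-2.86, 2.86], [-0.3, 2.09], [-1.38, 1.24], [0.06, 2.45], [-1.56, 4.7], [0.09, 2.05], [-2.69, 2.69]. Speed limits (rad/s): [2.57, 2.57, 3.14, 3.14, 3.14, 3.14, 3.14].

### API

Orientations are given as a rotation vector (axis times angle).
In Python, from bench import * gives the robot as it stands.
- The arm moves only by the tool send_rows, never from a script. Its arguments are lists of equal length, an entry for each row: "xyz": the shift along the tool's x, y, z in mm, a list of three; "dr": the turn, a rotation vector about the tool's x, y, z in rad, a list of three. A call has exactly 10 rows; each row is the pose to reach, as a shift and turn from the pose commanded when the call began, along the tool's axes at that moment; what a row does not reach only later rows make up. A row lasts 1/12 s, in which the tool goes at most 41.7 mm and 7.16 degrees, less where a joint would pass 70% of its speed; a pose out of reach is approached as far as the arm can. A call with a gripper value outside its range is refused whole. "jaw" is the finger opening in mm, from 0 to 87, set as the call begins (left out, the last holds). The fingers move at their own pace and stop on an object; "grip_force" is the grip in N (left out, the last holds). Time passes only in rows, so rows that repeat a pose let the fingers close, or fill a call up. It gives the time, the measured TCP pose, the force, the opening and the grip force at its end, in the units of the state.
- get_state(): the state, without advancing time (a new reading comes with each control period).
- get_image(name): name is "side" or "top" or "wrist"; returns the picture (384x512x3 uint8, red, green, blue); there is no depth.
- calibration(name): a dict with "vfov" (degrees; the focal length in pixels is half the picture's height over the tangent of half this angle, whatever the lens; pixels are square), "cx", "cy" (the principal point, pixels), "k1" (the pictures are not rectified: a ray, as slopes to the right and down, at radius r is drawn at 1 + k1 r^2 times it, then the intrinsics apply), "rvec" (rotation vector, rad) and "tvec" (3), from world to camera coordinates, as OpenCV has them; the wrist camera has in their place "hand_eye" (4x4, takes a point from camera to tool coordinates, whose origin is the TCP and whose axes are the flange's). Camera axes: x right, y down, z forward; pixel columns grow to the right and rows downward; lengths in m; the calibration is good to about 2 mm. A picture is of the moment at which its call begins: read the wrist's pose just before it. calibration takes no time and is no camera call.
- close_job(): hands the job in; it is judged then, once.
The state is a dict: "time": time; "joint_positions": joint angles; "qd": joint speeds; "joint_torque": joint torques, N m; "position": TCP position; "tool_rot": TCP orientation; "ft_force": force on the tool from outside, world axes, zero at the start; "torque": the same for the moment, N m; "grip_width": opening from 0.0 (shut) to 1.0 (fully open); "grip_force": force on a finger pad.
Only numpy, scipy, OpenCV 4.12 (cv2) and the standard library are available. Lean on these libraries where they do the work, as an engineer would, in place of code of your own. Each camera call takes 0.05 s, during which the arm holds its last target. There are 200 camera calls.

### The job

Clear the blue repair station: get the heat sink, the transformer and the cracked display module off its tray and fully into the dark steel bin at its open edge, with no part of them left lying on the tray. The display lies in a walled bay too snug to get fingers round or behind it, so press on its glass and drag it out, gently: its lifted glass is brittle and must not be pressed hard. Leave the good board, the bottle and the parts box undisturbed.

Things in the scene. Friction and masses are not known exactly. Their poses are not given: they have to be found in the camera images.
- station: Fixed white riser with a blue tray top, 240 (own x) by 340 mm (own y); origin at the centre of its underside on the bench. Tray floor 90 mm above the origin. The own -y edge is open and drops into the bin. Rims 16 mm high along both own x sides, inner faces at own x = +-110 mm. Floor clear but for scrap from own y -170 to +10 mm; beyond that, the walled bay.
- station_lip (a point): Middle of the tray's open edge, at floor height (own y = -170 mm of the station).
- bay_mouth (a point): Middle of the bay's mouth on the tray floor (station own y = +10 mm). From here the bay runs 150 mm along the station's own +y to the back wall's inner face (own y = +160 mm), between two cheeks whose inner faces are at own x = +-56 mm; cheeks and back wall stand 32 mm above the floor.
- bin: Fixed dark steel open bin with a yellow stripe, 270 mm (own x) by 220 mm (own y), 80 mm high, walls 4 mm; origin at the centre of its underside. Stands against the station below its open edge, its rim 10 mm below the tray floor. Has the station's yaw.
- display: Scrap display module, glass up, in the bay: grey frame 100 (own x) by 140 (own y) by 12 mm, origin at the centre of its underside, about 0.43 kg with its glass. Starts within 9 mm of the bay's back wall and 10 mm of the cheeks, long side along the station's y. Once dragged well clear of the back wall it can be pushed from behind by its frame.
- frame_top (a point): Centre of the display frame's upper face, 12 mm above its origin. Above it a cracked black glass, 94 by 134 by 3 mm, has lifted by an unknown 3 to 14 mm: the glass top is 6 to 17 mm above this point, giving 1 mm per 10 N and springing back. Too light a touch slips; some 12 to 20 N of downward finger pressure drags the module along; over 30 N cracks it.
- end_a (a point): Middle of the display frame's underside edge at its own +y end (70 mm from its origin), at the start the end by the bay's back wall.
- end_b (a point): Middle of the display frame's underside edge at its own -y end (70 mm from its origin), at the start the end nearer the bin.
- heatsink: Loose scrap finned aluminium heat sink, 50 mm (own x) by 80 mm (own y) by 30 mm high, about 0.16 kg, origin at the centre of its underside; on the clear part of the tray, any yaw.
- transformer: Loose scrap transformer: dark steel block 52 mm (own x) by 70 mm (own y) by 36 mm high with a yellow bobbin on top (43 mm in all) and a copper band, about 0.22 kg, origin at the centre of its underside; on the clear part of the tray, any yaw.
- good_board: Bystander: green circuit board in a blue and yellow holder, 70 by 150 by 26 mm, loose on the bench beyond the station; origin at the centre of its underside. Leave alone.
- bottle: Bystander: white bottle, 54 mm in diameter, 120 mm tall, loose on the bench past the station's walled end; origin at the centre of its underside. Leave alone.
- parts_box: Bystander: pale clear-blue closed parts box, 92 by 132 by 39 mm, loose on the bench beyond the station; origin at the centre of its underside. Leave alone.

How it is judged:
At the end, for the whole second after the job is handed in: All three scrap pieces lie in the bin, at rest: origins within 135 mm of its centre along own x, 110 mm along own y, at most 85 mm above its underside; both ends of the display within 120 mm of the centre along the bin's y (none over the tray or the far rim) (x of heatsink in the frame of bin between -0.135 and 0.135 m and y of heatsink in the frame of bin between -0.11 and 0.11 m and z of each of heatsink, transformer, display in the frame of bin below 0.085 m and linear speed of each of heatsink, transformer, display below 0.02 m/s and x of transformer in the frame of bin between -0.135 and 0.135 m and y of transformer in the frame of bin between -0.11 and 0.11 m and x of display in the frame of bin between -0.135 and 0.135 m and y of display in the frame of bin between -0.11 and 0.11 m and y of end_a in the frame of bin between -0.12 and 0.12 m and y of end_b in the frame of bin between -0.12 and 0.12 m); the robot touches nothing.
It fails at once if the display is pressed or pushed with more than 30 N (its glass cracks) (contact force between any of the fingers, the arm and display above 30 N).
It fails at once if the good board is moved more than 15 mm (distance of good_board from where it was at the start of the episode above 0.015 m).
It fails at once if the bottle is moved more than 15 mm or tipped over (distance of bottle from where it was at the start of the episode above 0.015 m or angle between bottle's own z axis and vertical above 0.5 rad).
It fails at once if the parts box is moved more than 15 mm (distance of parts_box from where it was at the start of the episode above 0.015 m).
It also fails if it takes over 70 s, if anything falls off the work surface, if the arm or the gripper's body presses on something with over 40 N, if the wrist force passes 120 N, or if a joint passes its speed limit or range.

## Working session

There is one attempt and no reset: what is moved stays moved. The work goes in short steps, Python scripts to look and compute and a tool call to move; the robot and the scene stay as the last step left them, time stands still between calls to the robot, and variables do not carry over. Pictures are saved under pics/ and viewed, at most 12 in all, crops included, and the job is handed in when it is done.

Besides the shell and the picture viewer there is one more tool, called after "Request:" in YAML: its name, and indented under it one key for each argument. send_rows: Moves the arm, as the interface text tells. Its arguments: {"type":"object","properties":{"xyz":{"type":"array"},"dr":{"type":"array"},"jaw":{"type":"number"},"grip_force":{"type":"number"}},"required":["xyz","dr"]}

```bash
mkdir -p pics; ls
cat > h.py <<'E'
from bench import *
import numpy as np, cv2
from scipy.spatial.transform import Rotation as R
def cam(name,st=None):
    c=calibration(name); f=192/np.tan(np.radians(c['vfov']/2))
    if name=='wrist':
        H=np.array(c['hand_eye']); T=np.eye(4); T[:3,:3]=R.from_rotvec(st['tool_rot']).as_matrix(); T[:3,3]=st['position']
        W=T@H; return c,f,W[:3,:3],W[:3,3]
    Rm=R.from_rotvec(c['rvec']).as_matrix(); return c,f,Rm.T,-Rm.T@np.array(c['tvec'])
def und(c,f,uv):
    K=np.array([[f,0,c['cx']],[0,f,c['cy']],[0,0,1.]])
    return cv2.undistortPointsIter(np.array(uv,float).reshape(-1,1,2),K,np.array([c['k1'],0,0,0.]),None,None,(3,50,1e-9)).reshape(-1,2)
def ray(name,uv,st=None):
    c,f,Rw,o=cam(name,st); p=und(c,f,uv); return o,np.c_[p,np.ones(len(p))]@Rw.T
def onplane(name,uv,z,st=None):
    o,d=ray(name,uv,st); return o+d*((z-o[2])/d[:,2])[:,None]
def proj(name,P,st=None):
    c,f,Rw,o=cam(name,st); q=(np.atleast_2d(P)-o)@Rw; s=q[:,:2]/q[:,2:]; s=s*(1+c['k1']*(s**2).sum(1))[:,None]; return s*f+[c['cx'],c['cy']]
def save(im,n): cv2.imwrite('pics/'+n,im[:,:,::-1])
E
python3 - <<'E'
from h import *
import bench
s=get_state(); print(s); print([n for n in dir(bench) if not n.startswith('_')])
print(getattr(bench,'nose_length',None))
for n in['top','side']:
    im=get_image(n); np.save(n+'.npy',im); save(im,n+'0.png'); print(n,calibration(n),cam(n)[3])
E
```

```text
pics
{'time': 0.0, 'joint_positions': array([-1.24790341,  0.32184151, -0.07011127,  1.45164986,  0.0226305 ,
        1.3708289 , -0.05689531]), 'qd': array([-0.00131895, -0.00065235, -0.00048446, -0.00057636, -0.00085975,
       -0.00048439, -0.00031739]), 'joint_torque': array([-1.85688377e-04, -4.91287208e+01, -4.03983174e-01, -3.12535286e+01,
       -6.39096508e-02,  4.36133821e-02,  1.92118378e-04]), 'position': array([0.1974229 , 0.61874529, 0.23846232]), 'tool_rot': array([-4.82995805e-01, -3.10405958e+00,  3.03413769e-03]), 'ft_force': array([ 0.08746689, -0.07317717,  0.22630263]), 'torque': array([-0.0323394 ,  0.02782104, -0.01090715]), 'grip_force': 0.0, 'grip_width': 0.9983889312273841}
['MotionError', 'calibration', 'close_job', 'get_image', 'get_state', 'nose_length']
0.017
top {'vfov': 43.24481495479803, 'cx': 255.9988028486866, 'cy': 195.00155382519736, 'k1': -0.20954895823168332, 'rvec': array([ 2.19877351, -2.17497694,  0.0880353 ]), 'tvec': array([0.11855424, 0.66488865, 1.34082607])} [0.5627467  0.13421313 1.38536983]
side {'vfov': 56.059755292273294, 'cx': 253.77782200031635, 'cy': 193.29392269920044, 'k1': -0.0884639484050231, 'rvec': array([ 2.13085715, -0.04763785,  0.04296472]), 'tvec': array([-0.62252332,  0.1477185 ,  0.88990096])} [ 0.5798913  -0.70597675  0.60547722]
```

```bash
python3 -c "
import cv2,numpy as np
a=cv2.imread('pics/top0.png');cv2.imwrite('pics/t0.png',cv2.resize(a,(800,600)))
a=cv2.imread('pics/side0.png');cv2.imwrite('pics/s0.png',cv2.resize(a,(800,600)))"
```

```text
(no output)
```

View pics/t0.png

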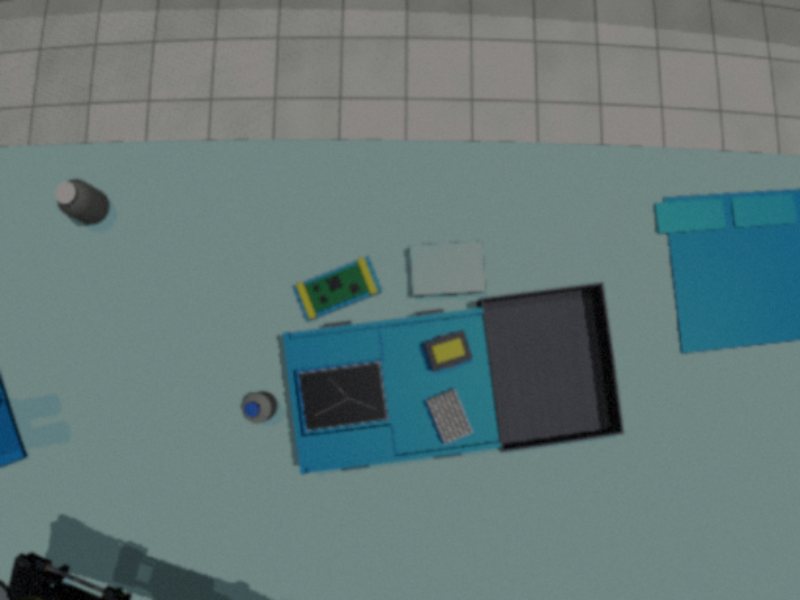

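View pics/s0.png

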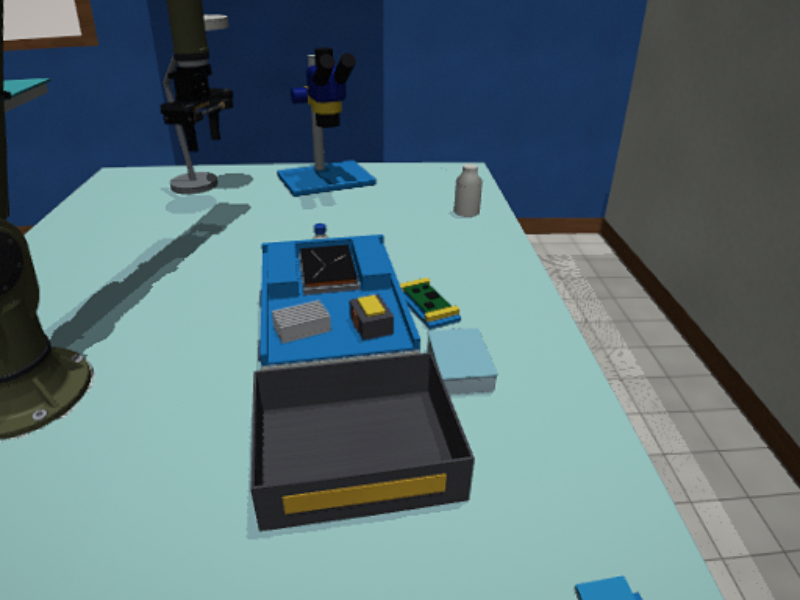

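The top view (800x600 scale) shows the station at about (285..500, 308..472), with the bin to its right up to (622, 433). The glass is at (343, 397), the transformer at (447, 350) and the heat sink at (449, 415). Next I'll measure these with masks.

```bash
cat > m.py <<'E'
from h import *
im=np.load('top.npy'); hsv=cv2.cvtColor(im,cv2.COLOR_RGB2HSV); H,S,V=cv2.split(hsv)
def reg(x0,y0,x1,y1):
    m=np.zeros(H.shape,bool); m[int(y0/1.5625):int(y1/1.5625),int(x0/1.5625):int(x1/1.5625)]=1; return m
def rect(m,z,name):
    m=cv2.morphologyEx(m.astype(np.uint8),cv2.MORPH_OPEN,np.ones((3,3)))
    cs,_=cv2.findContours(m,0,2); c=max(cs,key=cv2.contourArea)
    P=onplane('top',c.reshape(-1,2),z)[:,:2]
    r=cv2.minAreaRect((P*1000).astype(np.float32)); print(name,np.round(r[0],1),np.round(r[1],1),round(r[2],1)); return r
blue=(S>150)&(H>95)&(H<110)
print('px',hsv[265,290],hsv[252,220],hsv[265,285],hsv[224,286],hsv[222,272],hsv[240,340])
rect((blue)&reg(270,300,515,480),.106,'station')
grey=(S<90)
rect((S<110)&(V<100)&reg(476,270,640,460),.08,'bin')
rect((S<110)&reg(415,380,485,450),.12,'heatsink')
rect(((H>15)&(H<40)&(S>100))&reg(415,325,480,375),.133,'bobbin')
rect(~blue&reg(410,325,478,376),.126,'transf')
rect((V<70)&reg(285,350,395,445),.112,'glass')
E
python3 m.py
```

```text
px [  0  10 104] [135  11  48] [30  5 98] [ 29 160 139] [104  74  52] [111  27  65]
station [508.8 169.9] [238.6 282. ] 8.1
bin [ 555.  -136.6] [269.8 227.1] 8.0
heatsink [471.1  42.8] [82.5 53.3] 22.4
bobbin [581.3  46.3] [31.5 51.2] 17.2
transf [589.   37.9] [65.8 92.5] 19.0
glass [502.2 221.9] [ 93.6 133.6] 8.9
```

```bash
cat > g.py <<'E'
# usage: g.py x y z(mm, TCP) closing_deg  -> shift/turn from the last measured pose
import sys; from h import *
x,y,z,a=map(float,sys.argv[1:5]); s=get_state(); M=R.from_rotvec(s['tool_rot']).as_matrix()
cur=np.degrees(np.arctan2(M[1,1],M[0,1])); d=(a-cur+90)%180-90
sh=M.T@(np.array([x,y,z])-s['position']*1000)
print('t',s['time'],'pos',(s['position']*1000).round(1),'close',cur.round(1),'F',s['ft_force'].round(1),'w',round(s['grip_width']*87,1),'q7',s['joint_positions'][6].round(2))
tz=np.radians(90)-M[:,2]@[0,0,-1]
print('SHIFT mm',sh.round(1),'TURN z',round(-np.radians(d),3),'tooldown',M[:,2].round(3))
E
python3 - <<'E'
import numpy as np
c=np.array([555.5,-140]);a=np.radians(8);ex=np.array([np.cos(a),np.sin(a)]);ey=np.array([-ex[1],ex[0]])
P=lambda x,y:(c+x*ex+y*ey).round(1)
print('hs drop',P(-86,-50),'tr drop',P(78,-30),'station y=-170,10,85,160',P(0,110),P(0,290),P(0,365),P(0,440))
E
python3 g.py 471 43 220 112.4
```

```text
hs drop [ 477.3 -201.5] tr drop [ 636.9 -158.9] station y=-170,10,85,160 [540.2 -31.1] [515.1 147.2] [504.7 221.4] [494.3 295.7]
t 0.1 pos [197.5 618.8 238.6] close 72.3 F [-0.2  0.8 -0.1] w 86.9 q7 -0.06
SHIFT mm [-435.6 -465.4   19.4] TURN z -0.7 tooldown [-0.    -0.002 -1.   ]
```

Request:
send_rows:
  xyz:
    - [-27,-29,0]
    - [-54,-58,0]
    - [-82,-87,0]
    - [-109,-116,0]
    - [-136,-145,0]
    - [-163,-174,0]
    - [-190,-203,0]
    - [-218,-232,0]
    - [-245,-262,0]
    - [-272,-291,0]
  dr:
    - [0,0,-0.05]
    - [0,0,-0.1]
    - [0,0,-0.15]
    - [0,0,-0.2]
    - [0,0,-0.25]
    - [0,0,-0.3]
    - [0,0,-0.35]
    - [0,0,-0.4]
    - [0,0,-0.45]
    - [0,0,-0.5]
  jaw: 87
  grip_force: 20

```text
time: 0.93
position: [0.3685, 0.2572, 0.2393]
tool_rot: [0.304, -3.127, -0.0]
ft_force: [1.2, 0.2, 0.1]
grip_width: 0.996
grip_force: 0.0
```

```bash
python3 g.py 471 43 109 112.4
```

```text
t 0.9333 pos [368.5 257.2 239.3] close 101.1 F [1.2 0.2 0.1] w 86.6 q7 1.08
SHIFT mm [ -59.4 -229.9  130.3] TURN z -0.197 tooldown [-0.  0. -1.]
```

Request:
send_rows:
  xyz:
    - [-10,-38,0]
    - [-20,-76,0]
    - [-30,-114,0]
    - [-40,-153,0]
    - [-50,-192,10]
    - [-58,-225,30]
    - [-59,-230,55]
    - [-59,-230,80]
    - [-59,-230,105]
    - [-59,-230,126]
  dr:
    - [0,0,-0.04]
    - [0,0,-0.08]
    - [0,0,-0.12]
    - [0,0,-0.16]
    - [0,0,-0.197]
    - [0,0,-0.197]
    - [0,0,-0.197]
    - [0,0,-0.197]
    - [0,0,-0.197]
    - [0,0,-0.197]

```text
time: 1.77
position: [0.4691, 0.0442, 0.1117]
tool_rot: [0.604, -3.081, -0.0]
ft_force: [-0.4, -0.1, 0.1]
grip_width: 1.001
grip_force: 0.0
```

Request:
send_rows:
  xyz:
    - [0,0,0]
    - [0,0,0]
    - [0,0,0]
    - [0,0,0]
    - [0,0,0]
    - [0,0,0]
    - [0,0,-10]
    - [0,0,-35]
    - [0,0,-60]
    - [0,0,-80]
  dr:
    - [0,0,0]
    - [0,0,0]
    - [0,0,0]
    - [0,0,0]
    - [0,0,0]
    - [0,0,0]
    - [0,0,0]
    - [0,0,0]
    - [0,0,0]
    - [0,0,0]
  jaw: 30
  grip_force: 20

```text
time: 2.6
position: [0.47, 0.0448, 0.1958]
tool_rot: [-0.605, 3.082, 0.001]
ft_force: [0.1, -0.3, -1.2]
grip_width: 0.574
grip_force: 20.0
```

```bash
python3 g.py 477.3 -201.5 50 98
```

```text
t 2.6 pos [470.   44.8 195.8] close 112.2 F [ 0.1 -0.3 -1.2] w 49.9 q7 1.79
SHIFT mm [  86.6 -230.7  145.6] TURN z 0.248 tooldown [ 0.001  0.001 -1.   ]
```

Request:
send_rows:
  xyz:
    - [14,-37,0]
    - [28,-74,0]
    - [42,-111,0]
    - [56,-149,0]
    - [70,-187,0]
    - [82,-220,10]
    - [86,-230,40]
    - [87,-231,75]
    - [87,-231,112]
    - [87,-231,148]
  dr:
    - [0,0,0.04]
    - [0,0,0.08]
    - [0,0,0.12]
    - [0,0,0.16]
    - [0,0,0.2]
    - [0,0,0.248]
    - [0,0,0.248]
    - [0,0,0.248]
    - [0,0,0.248]
    - [0,0,0.248]

```text
time: 3.43
position: [0.4771, -0.2021, 0.0449]
tool_rot: [-0.219, 3.133, 0.001]
ft_force: [0.9, 0.5, -2.4]
grip_width: 0.574
grip_force: 20.0
```

Request:
send_rows:
  xyz:
    - [0,0,0]
    - [0,0,0]
    - [0,0,0]
    - [0,0,0]
    - [0,0,-10]
    - [0,0,-40]
    - [0,0,-80]
    - [0,0,-120]
    - [0,0,-150]
    - [0,0,-150]
  dr:
    - [0,0,0]
    - [0,0,0]
    - [0,0,0]
    - [0,0,0]
    - [0,0,0]
    - [0,0,0]
    - [0,0,0]
    - [0,0,0]
    - [0,0,0]
    - [0,0,0]
  jaw: 66

```text
time: 4.27
position: [0.481, -0.2041, 0.2045]
tool_rot: [-0.218, 3.119, -0.003]
ft_force: [0.7, -0.8, -1.0]
grip_width: 0.76
grip_force: 0.0
```

```bash
python3 g.py 581.3 46.3 117 17.2
```

```text
t 4.2667 pos [ 481.  -204.1  204.5] close 98.0 F [ 0.7 -0.8 -1. ] w 66.1 q7 2.11
SHIFT mm [-132.9  234.3   88.7] TURN z 1.41 tooldown [ 0.015 -0.001 -1.   ]
```

Request:
send_rows:
  xyz:
    - [-13,23,0]
    - [-26,46,0]
    - [-39,70,0]
    - [-53,94,0]
    - [-66,117,0]
    - [-80,140,0]
    - [-93,164,0]
    - [-106,187,0]
    - [-119,211,0]
    - [-132,234,0]
  dr:
    - [0,0,0.12]
    - [0,0,0.24]
    - [0,0,0.36]
    - [0,0,0.48]
    - [0,0,0.6]
    - [0,0,0.72]
    - [0,0,0.84]
    - [0,0,0.96]
    - [0,0,1.08]
    - [0,0,1.2]

```text
time: 5.1
position: [0.5756, 0.0496, 0.1976]
tool_rot: [1.595, 2.705, 0.004]
ft_force: [-0.5, -0.2, -0.1]
grip_width: 0.757
grip_force: 0.0
```

```bash
python3 - <<'E'
from h import *
s=get_state(); im=get_image('wrist'); save(cv2.resize(im,(800,600)),'w1.png')
print(proj('wrist',[[.5813,.0463,.133]],s)*1.5625)
E
python3 g.py 581.3 46.3 117 17.2
```

```text
[[414.48460831 340.47649589]]
t 5.15 pos [577.1  56.9 197.2] close 29.0 F [ 0.8  6.2 -0.3] w 65.9 q7 0.49
SHIFT mm [-11.5  -1.9  80.2] TURN z 0.206 tooldown [ 0.004  0.004 -1.   ]
```

View pics/w1.png

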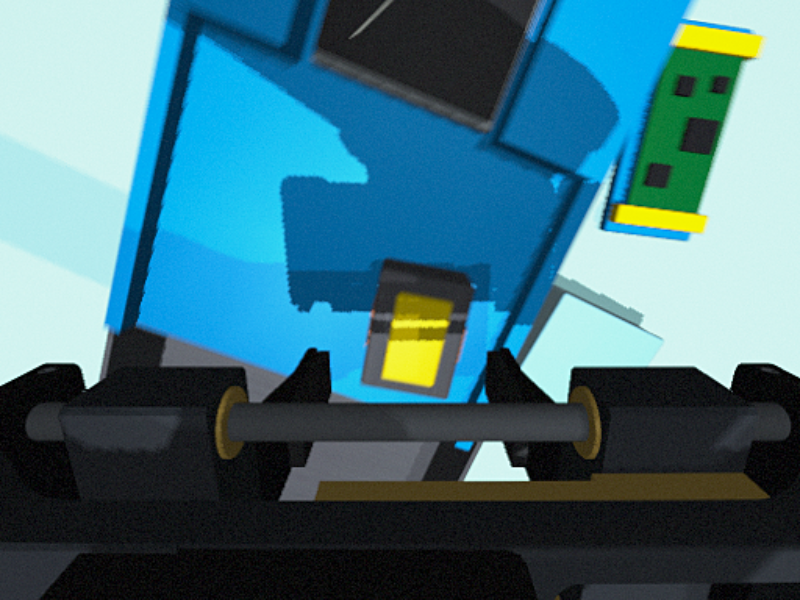

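The wrist view shows the transformer's bobbin at (420, 340), against a prediction of (414, 340), so the position holds. The apparent offset is only motion settling.

Request:
send_rows:
  xyz:
    - [-2,1,0]
    - [-3.5,2.6,0]
    - [-3.5,2.6,0]
    - [-3.5,2.6,5]
    - [-3.5,2.6,20]
    - [-3.5,2.6,38]
    - [-3.5,2.6,55]
    - [-3.5,2.6,70]
    - [-3.5,2.6,79]
    - [-3.5,2.6,80]
  dr:
    - [0,0,0.1]
    - [0,0,0.206]
    - [0,0,0.206]
    - [0,0,0.206]
    - [0,0,0.206]
    - [0,0,0.206]
    - [0,0,0.206]
    - [0,0,0.206]
    - [0,0,0.206]
    - [0,0,0.206]

```text
time: 5.98
position: [0.5774, 0.0462, 0.114]
tool_rot: [-1.855, -2.533, 0.003]
ft_force: [-0.3, 0.2, 0.1]
grip_width: 0.76
grip_force: 0.0
```

Request:
send_rows:
  xyz:
    - [0,0,0]
    - [0,0,0]
    - [0,0,0]
    - [0,0,0]
    - [0,0,0]
    - [0,0,0]
    - [0,0,-10]
    - [0,0,-35]
    - [0,0,-60]
    - [0,0,-80]
  dr:
    - [0,0,0]
    - [0,0,0]
    - [0,0,0]
    - [0,0,0]
    - [0,0,0]
    - [0,0,0]
    - [0,0,0]
    - [0,0,0]
    - [0,0,0]
    - [0,0,0]
  jaw: 35
  grip_force: 25

```text
time: 6.82
position: [0.5783, 0.0462, 0.1969]
tool_rot: [-1.858, -2.532, 0.001]
ft_force: [0.4, -0.3, -1.5]
grip_width: 0.594
grip_force: 25.0
```

```bash
python3 g.py 636.9 -158.9 47 8
```

```text
t 6.8167 pos [578.3  46.2 196.9] close 17.5 F [ 0.4 -0.3 -1.5] w 51.6 q7 0.32
SHIFT mm [-213.2   -5.5  149.9] TURN z 0.165 tooldown [-0.001 -0.    -1.   ]
```

Request:
send_rows:
  xyz:
    - [-36,-1,0]
    - [-72,-2,0]
    - [-108,-3,0]
    - [-144,-4,0]
    - [-180,-5,0]
    - [-206,-5.5,8]
    - [-213,-5.5,40]
    - [-213,-5.5,80]
    - [-213,-5.5,120]
    - [-213,-5.5,150]
  dr:
    - [0,0,0.04]
    - [0,0,0.08]
    - [0,0,0.12]
    - [0,0,0.165]
    - [0,0,0.165]
    - [0,0,0.165]
    - [0,0,0.165]
    - [0,0,0.165]
    - [0,0,0.165]
    - [0,0,0.165]

```text
time: 7.65
position: [0.6354, -0.1578, 0.042]
tool_rot: [-2.058, -2.368, 0.003]
ft_force: [-0.0, 0.9, -2.6]
grip_width: 0.594
grip_force: 25.0
```

Request:
send_rows:
  xyz:
    - [0,0,0]
    - [0,0,0]
    - [0,0,0]
    - [0,0,0]
    - [0,0,-10]
    - [0,0,-40]
    - [0,0,-80]
    - [0,0,-120]
    - [0,0,-150]
    - [0,0,-150]
  dr:
    - [0,0,0]
    - [0,0,0]
    - [0,0,0]
    - [0,0,0]
    - [0,0,0]
    - [0,0,0]
    - [0,0,0]
    - [0,0,0]
    - [0,0,0]
    - [0,0,0]
  jaw: 60

```text
time: 8.48
position: [0.6419, -0.1606, 0.2066]
tool_rot: [2.052, 2.361, 0.014]
ft_force: [1.2, -1.9, 0.6]
grip_width: 0.69
grip_force: 0.0
```

```bash
python3 - <<'E'
from h import *
for n in['top','side']:
    im=get_image(n); np.save(n+'1.npy',im); save(cv2.resize(im,(800,600)),n+'1.png')
# stereo of glass corners: intersect top ray and side ray using hand-free masks
E
python3 g.py 503 215 150 8
```

```text
t 8.5833 pos [ 639.2 -159.1  200. ] close 8.0 F [-0.5  0.1 -0.5] w 60.1 q7 0.58
SHIFT mm [389.5 -83.   48.9] TURN z 0.0 tooldown [ 0.007 -0.    -1.   ]
```

View pics/top1.png

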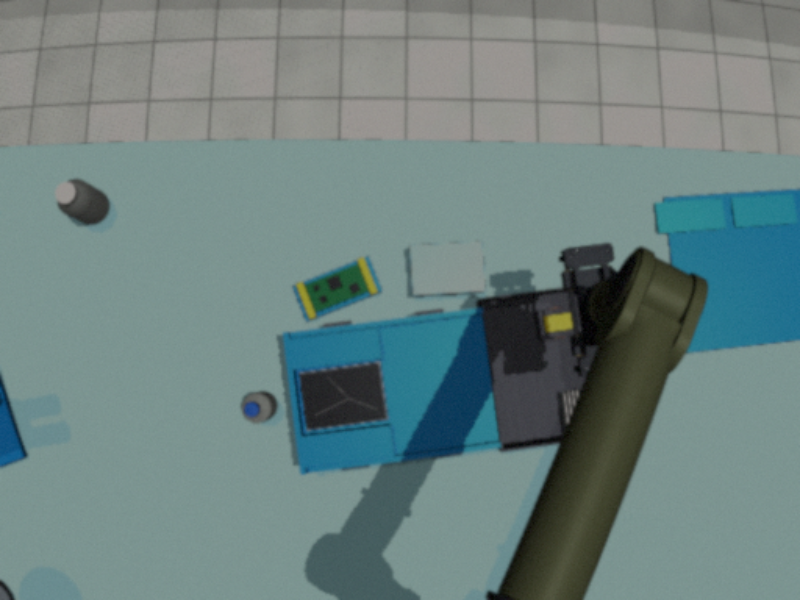

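Transformer and heat sink are in the bin: yellow bobbin at (558, 322), fins at (570, 407). The tray is clear apart from the display. I'll move over it and estimate the glass height from the side view.

Request:
send_rows:
  xyz:
    - [38,-8,0]
    - [76,-16,0]
    - [115,-24,0]
    - [154,-33,0]
    - [193,-41,0]
    - [232,-49,0]
    - [271,-57,0]
    - [310,-66,0]
    - [349,-75,0]
    - [387,-83,0]
  dr:
    - [0,0,0]
    - [0,0,0]
    - [0,0,0]
    - [0,0,0]
    - [0,0,0]
    - [0,0,0]
    - [0,0,0]
    - [0,0,0]
    - [0,0,0]
    - [0,0,0]
  jaw: 20

```text
time: 9.42
position: [0.4997, 0.215, 0.1955]
tool_rot: [-2.06, -2.371, -0.0]
ft_force: [2.0, 1.7, 0.0]
grip_width: 0.228
grip_force: 0.0
```

```bash
python3 - <<'E'
from h import *
im=np.load('side.npy'); hsv=cv2.cvtColor(im,cv2.COLOR_RGB2HSV)
a=np.radians(8.5);ex=np.array([np.cos(a),np.sin(a)]);ey=np.array([-ex[1],ex[0]])
t=cam('top')[3]
for z in [.102,.105,.108,.111,.114,.117,.120]:
    c=np.array([502.2,221.9])/1000; c=t[:2]+(c-t[:2])*(t[2]-z)/(t[2]-.112)
    ps=[np.r_[c+sx*.02*ex+sy*.067*ey,z] for sy in(-1,1) for sx in (-1,0,1)]
    print(z,proj('side',ps).round(1).tolist())
for col in (201,211,221):
  print(col,'front',[(r,tuple(im[r,col])) for r in range(176,192)])
print('back',[(r,tuple(im[r,211].tolist())) for r in range(150,164)])
E
python3 g.py 503 217 140 8
```

```text
0.102 [[203.6, 182.9], [210.8, 182.2], [218.1, 181.6], [200.0, 161.1], [206.5, 160.5], [213.0, 160.0]]
0.105 [[203.6, 182.0], [210.8, 181.3], [218.1, 180.7], [200.0, 160.2], [206.5, 159.7], [213.0, 159.2]]
0.108 [[203.5, 181.1], [210.8, 180.4], [218.1, 179.8], [200.0, 159.4], [206.5, 158.8], [213.0, 158.3]]
0.111 [[203.5, 180.2], [210.8, 179.5], [218.1, 178.9], [199.9, 158.5], [206.5, 158.0], [213.0, 157.5]]
0.114 [[203.5, 179.3], [210.8, 178.6], [218.1, 178.0], [199.9, 157.7], [206.5, 157.1], [213.0, 156.6]]
0.117 [[203.5, 178.3], [210.8, 177.7], [218.1, 177.0], [199.9, 156.8], [206.5, 156.3], [213.0, 155.8]]
0.12 [[203.5, 177.4], [210.8, 176.8], [218.1, 176.1], [199.9, 155.9], [206.5, 155.4], [213.0, 154.9]]
201 front [(176, (np.uint8(69), np.uint8(67), np.uint8(67))), (177, (np.uint8(47), np.uint8(47), np.uint8(46))), (178, (np.uint8(21), np.uint8(21), np.uint8(22))), (179, (np.uint8(18), np.uint8(19), np.uint8(21))), (180, (np.uint8(21), np.uint8(15), np.uint8(12))), (181, (np.uint8(58), np.uint8(28), np.uint8(10))), (182, (np.uint8(71), np.uint8(33), np.uint8(10))), (183, (np.ui
[... 1882 characters left out ...]
 np.uint8(114), np.uint8(179))), (188, (np.uint8(29), np.uint8(111), np.uint8(175))), (189, (np.uint8(30), np.uint8(112), np.uint8(174))), (190, (np.uint8(29), np.uint8(111), np.uint8(173))), (191, (np.uint8(28), np.uint8(111), np.uint8(174)))]
back [(150, (151, 195, 190)), (151, (151, 195, 191)), (152, (79, 150, 183)), (153, (22, 106, 172)), (154, (14, 58, 92)), (155, (13, 61, 97)), (156, (12, 60, 95)), (157, (19, 40, 57)), (158, (19, 16, 15)), (159, (20, 18, 20)), (160, (20, 20, 22)), (161, (20, 21, 22)), (162, (20, 18, 21)), (163, (21, 21, 24))]
t 9.4167 pos [499.7 215.  195.5] close 8.0 F [2.  1.7 0. ] w 19.8 q7 -0.23
SHIFT mm [ 1.5  3.6 55.5] TURN z 0.001 tooldown [-0.001  0.001 -1.   ]
```

Request:
send_rows:
  xyz:
    - [0.5,3,10]
    - [0.5,3,25]
    - [0.5,3,40]
    - [0.5,3,50]
    - [0.5,3,57]
    - [0.5,3,60]
    - [0.5,3,60]
    - [0.5,3,60]
    - [0.5,3,60]
    - [0.5,3,60]
  dr:
    - [0,0,0]
    - [0,0,0]
    - [0,0,0]
    - [0,0,0]
    - [0,0,0]
    - [0,0,0]
    - [0,0,0]
    - [0,0,0]
    - [0,0,0]
    - [0,0,0]

```text
time: 10.25
position: [0.5048, 0.2143, 0.1363]
tool_rot: [2.061, 2.371, 0.002]
ft_force: [0.8, 0.7, -0.5]
grip_width: 0.23
grip_force: 0.0
```

Request:
send_rows:
  xyz:
    - [0,0,0.5]
    - [0,0,1]
    - [0,0,1.5]
    - [0,0,2]
    - [0,0,2]
    - [0,0,2]
    - [0,0,2]
    - [0,0,2]
    - [0,0,2]
    - [0,0,2]
  dr:
    - [0,0,0]
    - [0,0,0]
    - [0,0,0]
    - [0,0,0]
    - [0,0,0]
    - [0,0,0]
    - [0,0,0]
    - [0,0,0]
    - [0,0,0]
    - [0,0,0]

```text
time: 11.08
position: [0.5042, 0.2141, 0.1336]
tool_rot: [2.061, 2.371, 0.0]
ft_force: [0.3, -0.6, 0.2]
grip_width: 0.227
grip_force: 0.0
```

Request:
send_rows:
  xyz:
    - [0,0,0.5]
    - [0,0,1]
    - [0,0,1.5]
    - [0,0,2]
    - [0,0,2]
    - [0,0,2]
    - [0,0,2]
    - [0,0,2]
    - [0,0,2]
    - [0,0,2]
  dr:
    - [0,0,0]
    - [0,0,0]
    - [0,0,0]
    - [0,0,0]
    - [0,0,0]
    - [0,0,0]
    - [0,0,0]
    - [0,0,0]
    - [0,0,0]
    - [0,0,0]

```text
time: 11.92
position: [0.5042, 0.2141, 0.1317]
tool_rot: [-2.061, -2.371, -0.0]
ft_force: [-1.3, -0.7, 2.2]
grip_width: 0.229
grip_force: 1.4
```

Request:
send_rows:
  xyz:
    - [0,0,0.3]
    - [0,0,0.6]
    - [0,0,1]
    - [0,0,1]
    - [0,0,1]
    - [0,0,1]
    - [0,0,1]
    - [0,0,1]
    - [0,0,1]
    - [0,0,1]
  dr:
    - [0,0,0]
    - [0,0,0]
    - [0,0,0]
    - [0,0,0]
    - [0,0,0]
    - [0,0,0]
    - [0,0,0]
    - [0,0,0]
    - [0,0,0]
    - [0,0,0]

```text
time: 12.75
position: [0.5042, 0.2141, 0.1312]
tool_rot: [-2.06, -2.371, -0.0]
ft_force: [-2.2, -1.9, 7.2]
grip_width: 0.23
grip_force: 3.6
```

Request:
send_rows:
  xyz:
    - [0,0,0.5]
    - [0,0,1]
    - [0,0,1.5]
    - [0,0,1.6]
    - [0,0,1.6]
    - [0,0,1.6]
    - [-1,0,1.6]
    - [-3,0,1.6]
    - [-5,0,1.6]
    - [-8,0,1.6]
  dr:
    - [0,0,0]
    - [0,0,0]
    - [0,0,0]
    - [0,0,0]
    - [0,0,0]
    - [0,0,0]
    - [0,0,0]
    - [0,0,0]
    - [0,0,0]
    - [0,0,0]

```text
time: 13.58
position: [0.5056, 0.211, 0.1309]
tool_rot: [-2.055, -2.372, -0.011]
ft_force: [-1.7, 7.1, 10.3]
grip_width: 0.234
grip_force: 4.7
```

Request:
send_rows:
  xyz:
    - [0,0,0.4]
    - [-2,0,0.8]
    - [-4,0,0.8]
    - [-7,0,0.8]
    - [-10,0,0.8]
    - [-13,0,0.8]
    - [-16,0,0.8]
    - [-19,0,0.8]
    - [-22,0,0.8]
    - [-25,0,0.8]
  dr:
    - [0,0,0]
    - [0,0,0]
    - [0,0,0]
    - [0,0,0]
    - [0,0,0]
    - [0,0,0]
    - [0,0,0]
    - [0,0,0]
    - [0,0,0]
    - [0,0,0]

```text
time: 14.42
position: [0.5106, 0.1864, 0.1308]
tool_rot: [-2.057, -2.373, -0.015]
ft_force: [-0.8, 5.9, 10.4]
grip_width: 0.229
grip_force: 5.4
```

```bash
python3 - <<'E'
from h import *
im=get_image('side'); save(cv2.resize(im[110:270,110:300],None,fx=4,fy=3.75),'s2.png')
E
python3 g.py 510 180 130 8
```

```text
t 14.4667 pos [510.7 185.6 130.8] close 8.1 F [-1.4  6.9 10.8] w 20.1 q7 -0.13
SHIFT mm [-5.5 -1.5  0.8] TURN z 0.002 tooldown [ 0.005  0.008 -1.   ]
```

View pics/s2.png

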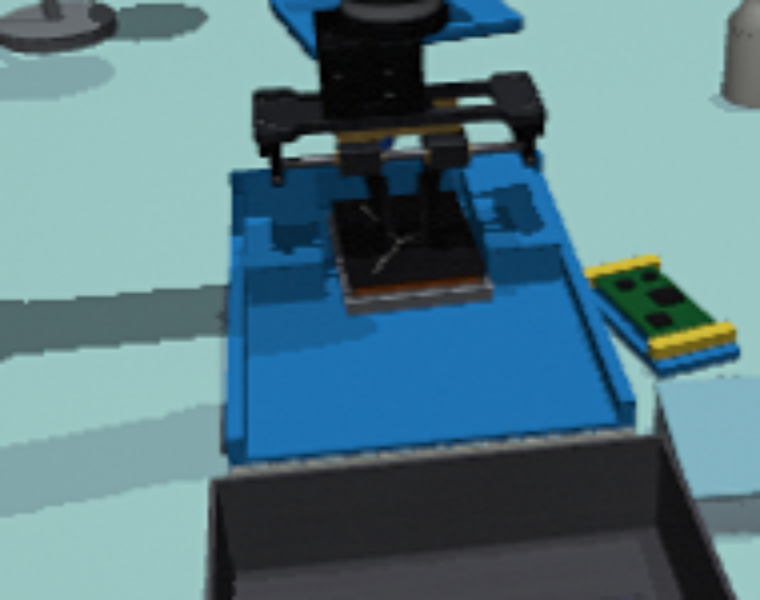

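The display is following. Its front edge is now about 25 mm past the cheek ends (crop row 300, against 270).

Request:
send_rows:
  xyz:
    - [-3,0,0.3]
    - [-7,0,0.3]
    - [-12,0,0.3]
    - [-17,0,0.3]
    - [-22,0,0.3]
    - [-27,0,0.3]
    - [-32,0,0.3]
    - [-37,0,0.3]
    - [-42,0,0.3]
    - [-47,0,0.3]
  dr:
    - [0,0,0]
    - [0,0,0]
    - [0,0,0]
    - [0,0,0]
    - [0,0,0]
    - [0,0,0]
    - [0,0,0]
    - [0,0,0]
    - [0,0,0]
    - [0,0,0]

```text
time: 15.3
position: [0.5175, 0.14, 0.1306]
tool_rot: [-2.057, -2.373, -0.015]
ft_force: [-1.0, 7.6, 11.9]
grip_width: 0.227
grip_force: 6.0
```

Request:
send_rows:
  xyz:
    - [-5,0,0.2]
    - [-10,0,0.2]
    - [-15,0,0.2]
    - [-20,0,0.2]
    - [-25,0,0.2]
    - [-30,0,0.2]
    - [-35,0,0.2]
    - [-40,0,0.2]
    - [-45,0,0.2]
    - [-50,0,0.2]
  dr:
    - [0,0,0]
    - [0,0,0]
    - [0,0,0]
    - [0,0,0]
    - [0,0,0]
    - [0,0,0]
    - [0,0,0]
    - [0,0,0]
    - [0,0,0]
    - [0,0,0]

```text
time: 16.13
position: [0.5247, 0.0906, 0.1305]
tool_rot: [-2.056, -2.373, -0.015]
ft_force: [-2.2, 8.6, 13.2]
grip_width: 0.232
grip_force: 6.6
```

```bash
python3 - <<'E'
from h import *
im=get_image('side'); save(cv2.resize(im[110:270,110:300],None,fx=4,fy=3.75),'s3.png')
E
python3 g.py 510 180 130 8
```

```text
t 16.1833 pos [524.9  89.1 130.5] close 8.1 F [-0.9  7.1 13.9] w 20.0 q7 0.05
SHIFT mm [92.1 -2.   1.1] TURN z 0.002 tooldown [ 0.006  0.007 -1.   ]
```

View pics/s3.png

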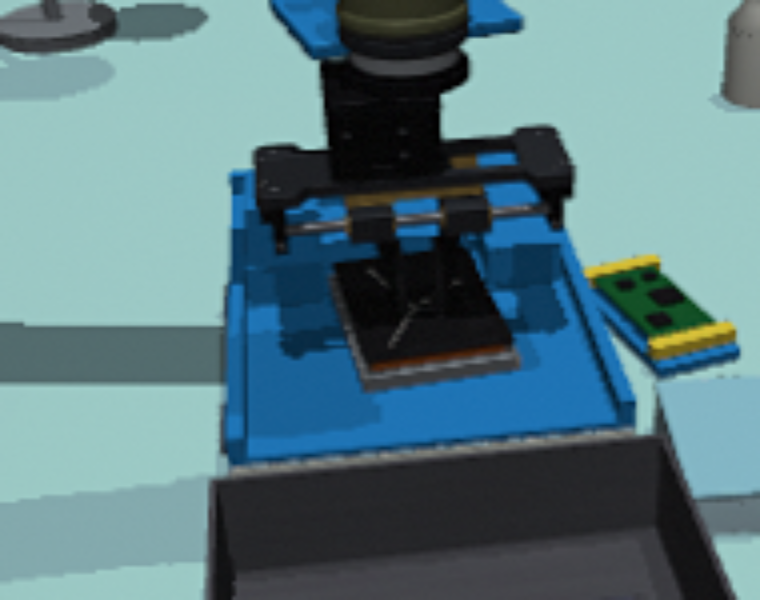

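Request:
send_rows:
  xyz:
    - [0,0,-10]
    - [0,0,-22]
    - [10,0,-30]
    - [40,0,-30]
    - [75,-3,-30]
    - [100,-4,-30]
    - [109,-4,-20]
    - [109,-4,-5]
    - [109,-4,8]
    - [109,-4,15.5]
  dr:
    - [0,0,0]
    - [0,0,0]
    - [0,0,0]
    - [0,0,0]
    - [0,0,0]
    - [0,0,0]
    - [0,0,0]
    - [0,0,0]
    - [0,0,0]
    - [0,0,0]
  jaw: 50

```text
time: 17.02
position: [0.5024, 0.1916, 0.1105]
tool_rot: [2.061, 2.371, -0.005]
ft_force: [0.2, -0.0, 0.4]
grip_width: 0.576
grip_force: 0.0
```

```bash
python3 - <<'E'
from h import *
for n in ['top','side']: print(n)
a=get_image('side'); b=get_image('top')
save(np.hstack([cv2.resize(a[110:270,110:300],(400,400)),cv2.resize(b[180:320,160:350],(400,400))]),'s4.png')
E
python3 g.py 510 180 111 8
```

```text
top
side
t 17.1167 pos [502.3 191.3 110.7] close 8.0 F [-0.7  0.4 -0.5] w 50.1 q7 -0.15
SHIFT mm [-12.3   6.1  -0.3] TURN z -0.001 tooldown [-0.002 -0.002 -1.   ]
```

View pics/s4.png

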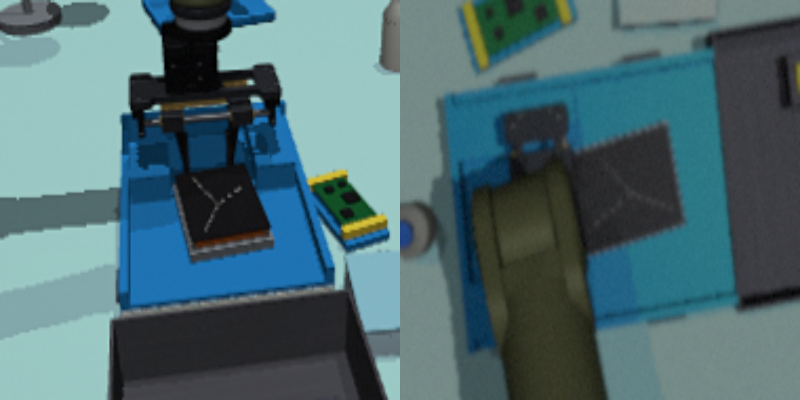

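The display lies straight enough on the clear tray, and the fingers stand in the bay behind it. Now I'll push.

Request:
send_rows:
  xyz:
    - [-3,2,0]
    - [-7,4,0]
    - [-10,4,0]
    - [-13,4,0]
    - [-16,4,0]
    - [-20,4,0]
    - [-25,4,0]
    - [-30,4,0]
    - [-36,4,0]
    - [-42,4,0]
  dr:
    - [0,0,0]
    - [0,0,0]
    - [0,0,0]
    - [0,0,0]
    - [0,0,0]
    - [0,0,0]
    - [0,0,0]
    - [0,0,0]
    - [0,0,0]
    - [0,0,0]

```text
time: 17.95
position: [0.513, 0.1513, 0.1122]
tool_rot: [-2.06, -2.371, -0.0]
ft_force: [-0.1, 2.8, 1.9]
grip_width: 0.575
grip_force: 1.5
```

Request:
send_rows:
  xyz:
    - [-6,0,0]
    - [-12,0,0]
    - [-18,0,0]
    - [-24,0,0]
    - [-30,0,0]
    - [-36,0,0]
    - [-42,0,0]
    - [-48,0,0]
    - [-54,0,0]
    - [-60,0,0]
  dr:
    - [0,0,0]
    - [0,0,0]
    - [0,0,0]
    - [0,0,0]
    - [0,0,0]
    - [0,0,0]
    - [0,0,0]
    - [0,0,0]
    - [0,0,0]
    - [0,0,0]

```text
time: 18.78
position: [0.5214, 0.0917, 0.1121]
tool_rot: [-2.061, -2.371, 0.0]
ft_force: [-0.6, 2.7, 1.8]
grip_width: 0.574
grip_force: 1.5
```

```bash
python3 - <<'E'
from h import *
a=get_image('side'); b=get_image('top')
save(np.hstack([cv2.resize(a[110:300,110:300],(400,400)),cv2.resize(b[180:320,210:400],(400,400))]),'s5.png')
E
python3 g.py 510 180 111 8
```

```text
t 18.8833 pos [521.5  90.1 112. ] close 7.9 F [ 0.8 -0.5  0.1] w 50.0 q7 0.05
SHIFT mm [90.6  1.   0.9] TURN z -0.001 tooldown [ 0.    -0.002 -1.   ]
```

View pics/s5.png

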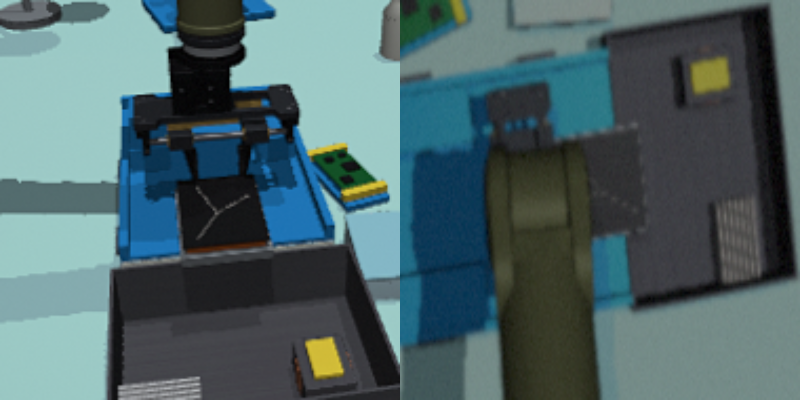

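The display is straight and its front overhangs the lip a little. The scrap in the bin is clear of its path, so I'll push it over.

Request:
send_rows:
  xyz:
    - [-6,0,0]
    - [-12,0,0]
    - [-18,0,0]
    - [-24,0,0]
    - [-30,0,0]
    - [-35,0,0]
    - [-40,0,0]
    - [-45,0,0]
    - [-50,0,0]
    - [-55,0,0]
  dr:
    - [0,0,0]
    - [0,0,0]
    - [0,0,0]
    - [0,0,0]
    - [0,0,0]
    - [0,0,0]
    - [0,0,0]
    - [0,0,0]
    - [0,0,0]
    - [0,0,0]

```text
time: 19.72
position: [0.5293, 0.0376, 0.1123]
tool_rot: [-2.06, -2.371, -0.001]
ft_force: [0.5, 3.0, 1.0]
grip_width: 0.573
grip_force: 1.4
```

Request:
send_rows:
  xyz:
    - [-6,0,0]
    - [-12,0,0]
    - [-18,0,0]
    - [-24,0,0]
    - [-30,0,0]
    - [-36,0,0]
    - [-42,0,0]
    - [-48,0,0]
    - [-54,0,0]
    - [-60,0,0]
  dr:
    - [0,0,0]
    - [0,0,0]
    - [0,0,0]
    - [0,0,0]
    - [0,0,0]
    - [0,0,0]
    - [0,0,0]
    - [0,0,0]
    - [0,0,0]
    - [0,0,0]

```text
time: 20.55
position: [0.538, -0.0208, 0.1126]
tool_rot: [-2.059, -2.372, -0.003]
ft_force: [-1.4, 4.6, 4.7]
grip_width: 0.569
grip_force: 3.8
```

```bash
python3 - <<'E'
from h import *
a=get_image('side'); b=get_image('top')
save(np.hstack([cv2.resize(a[110:350,110:320],(400,450)),cv2.resize(b[180:320,210:400],(400,450))]),'s6.png')
E
python3 g.py 510 180 111 8
```

```text
t 20.65 pos [538.  -22.6 112.5] close 8.0 F [2.3 1.8 2. ] w 50.1 q7 0.29
SHIFT mm [204.5   0.3   1.4] TURN z -0.001 tooldown [ 0.001 -0.    -1.   ]
```

View pics/s6.png

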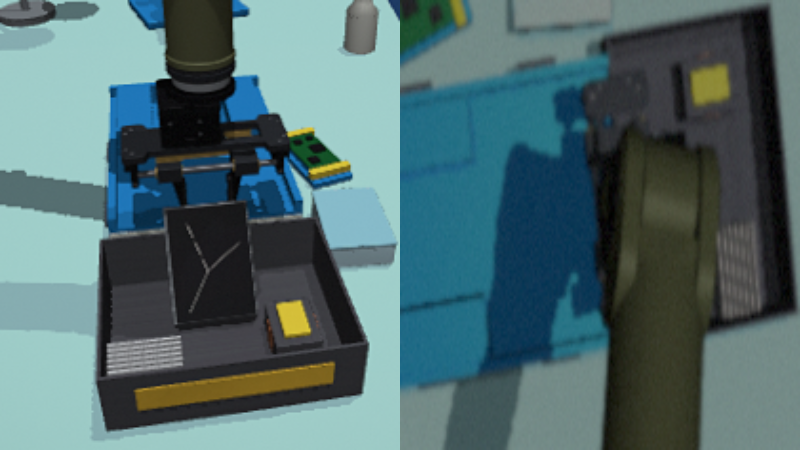

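The display has tipped over the lip. Its front is on the bin floor and its back end still leans at the fingers. I'll push on gently until that end drops.

Request:
send_rows:
  xyz:
    - [-3,0,0]
    - [-6,0,0]
    - [-9,0,0]
    - [-12,0,0]
    - [-15,0,0]
    - [-18,0,0]
    - [-21,0,0]
    - [-24,0,0]
    - [-27,0,0]
    - [-30,0,0]
  dr:
    - [0,0,0]
    - [0,0,0]
    - [0,0,0]
    - [0,0,0]
    - [0,0,0]
    - [0,0,0]
    - [0,0,0]
    - [0,0,0]
    - [0,0,0]
    - [0,0,0]

```text
time: 21.48
position: [0.5416, -0.0516, 0.1121]
tool_rot: [-2.061, -2.371, 0.0]
ft_force: [-0.6, 4.6, 4.9]
grip_width: 0.574
grip_force: 4.2
```

```bash
python3 - <<'E'
from h import *
a=get_image('side'); b=get_image('top')
save(np.hstack([cv2.resize(a[110:350,110:320],(400,450)),cv2.resize(b[180:320,210:400],(400,450))]),'s7.png')
E
python3 g.py 510 180 111 8
```

```text
t 21.5833 pos [541.7 -52.  112.2] close 8.0 F [0.1 4.2 3.1] w 50.2 q7 0.36
SHIFT mm [234.1   0.8   1.1] TURN z -0.001 tooldown [ 0. -0. -1.]
```

View pics/s7.png

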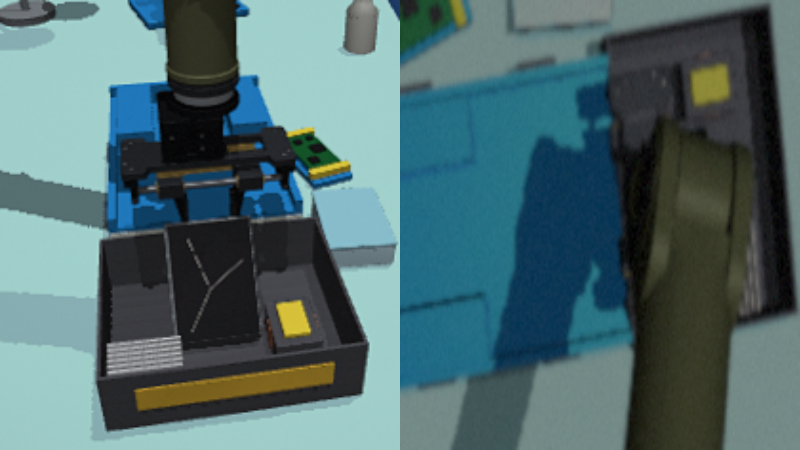

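The display now leans only on the fingers, wholly inside the bin's edge. A bit further forward, then lift so that it lies down.

Request:
send_rows:
  xyz:
    - [-4,0,0]
    - [-8,0,0]
    - [-12,0,0]
    - [-16,0,0]
    - [-20,0,0]
    - [-22,0,0]
    - [-22,0,0]
    - [-22,0,-8]
    - [-22,0,-18]
    - [-22,0,-30]
  dr:
    - [0,0,0]
    - [0,0,0]
    - [0,0,0]
    - [0,0,0]
    - [0,0,0]
    - [0,0,0]
    - [0,0,0]
    - [0,0,0]
    - [0,0,0]
    - [0,0,0]

```text
time: 22.42
position: [0.5443, -0.0733, 0.1428]
tool_rot: [-2.061, -2.371, 0.001]
ft_force: [-0.2, -0.1, -1.3]
grip_width: 0.575
grip_force: 0.3
```

Request:
send_rows:
  xyz:
    - [0,0,-20]
    - [0,0,-40]
    - [0,0,-70]
    - [30,0,-90]
    - [60,0,-100]
    - [90,0,-100]
    - [130,0,-100]
    - [170,0,-100]
    - [205,0,-100]
    - [230,0,-100]
  dr:
    - [0,0,0]
    - [0,0,0]
    - [0,0,0]
    - [0,0,0]
    - [0,0,0]
    - [0,0,0]
    - [0,0,0]
    - [0,0,0]
    - [0,0,0]
    - [0,0,0]

```text
time: 23.25
position: [0.5121, 0.1585, 0.2438]
tool_rot: [2.056, 2.375, 0.004]
ft_force: [0.3, 0.2, -0.9]
grip_width: 0.574
grip_force: 0.0
```

```bash
python3 - <<'E'
from h import *
a=get_image('side'); b=get_image('top')
save(np.hstack([cv2.resize(a[110:350,110:320],(400,450)),cv2.resize(b[180:320,210:400],(400,450))]),'s8.png')
E
python3 g.py 510 180 111 8
```

```text
t 23.35 pos [511.6 160.6 243.3] close 8.5 F [ 1.1 -0.2  0.7] w 49.9 q7 -0.16
SHIFT mm [ 19.2   1.1 132.4] TURN z 0.009 tooldown [ 0.001  0.002 -1.   ]
```

View pics/s8.png

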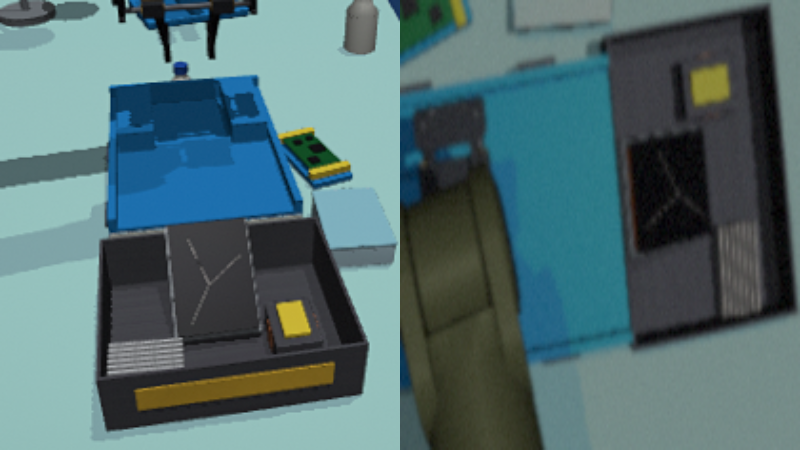

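```bash
python3 - <<'E'
from h import *
c=np.array([555.5,-140])/1000;a=np.radians(8);ex=np.array([np.cos(a),np.sin(a)]);ey=np.array([-ex[1],ex[0]])
b=get_image('top'); bl=[]
f=lambda u,v:(210+(u-400)*.475,180+v*140/450)
for z in(.06,.09,.11):
    P=onplane('top',[f(628,148),f(638,250),f(700,132),f(710,240)],z)[:,:2]-c
    print(z,(P@ex*1000).round(),(P@ey*1000).round())
E
sleep 0; python3 g.py 510 180 111 8
```

```text
0.06 [ 35. -53.  36. -58.] [90. 89. -6. -7.]
0.09 [ 35. -51.  36. -56.] [94. 93. -0. -1.]
0.11 [ 35. -50.  36. -54.] [97. 96.  4.  4.]
t 23.4 pos [512.4 157.1 243.3] close 8.3 F [ 0.1 -0.5 -0.1] w 49.6 q7 -0.16
SHIFT mm [ 23.    0.7 132.3] TURN z 0.005 tooldown [ 0.002  0.    -1.   ]
```

The back end leans on the bin's near wall at bin y of about 95–105 mm, and the front is on the floor. Both ends are within limits. I'll let a second pass and check that everything is at rest.

```bash
python3 -c "
from h import *
np.save('r0.npy',get_image('side'))"
```

Request:
send_rows:
  xyz:
    - [0,0,0]
    - [0,0,0]
    - [0,0,0]
    - [0,0,0]
    - [0,0,0]
    - [0,0,0]
    - [0,0,0]
    - [0,0,0]
    - [0,0,0]
    - [0,0,0]
  dr:
    - [0,0,0]
    - [0,0,0]
    - [0,0,0]
    - [0,0,0]
    - [0,0,0]
    - [0,0,0]
    - [0,0,0]
    - [0,0,0]
    - [0,0,0]
    - [0,0,0]

```text
time: 24.28
position: [0.5126, 0.1548, 0.2422]
tool_rot: [2.06, 2.372, 0.0]
ft_force: [0.4, -0.2, -0.5]
grip_width: 0.574
grip_force: 0.0
```

```bash
python3 -c "
from h import *
a=np.load('r0.npy').astype(float)[215:330,150:310];b=get_image('side').astype(float)[215:330,150:310]
d=abs(a-b).mean(2);print(d.max(),d.mean())
if d.max()<25: print(close_job())"
```

```text
21.333333333333332 0.8256702898550724
the job is handed in; nothing more can be done
None
```

The job is handed in at about 24 s, result not reported: heat sink, transformer and display are in the bin and look at rest, the display tilted with its back end on the near wall at about tray height, the tray is clear, and the board, bottle and parts box were left alone.

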